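Work the pedal of the loaded lid press

ROBOT

A 6-joint arm with a two-finger parallel gripper is mounted at the origin on the work surface. World frame = base frame: x ahead of the robot, y to its left, z up, the work surface at z = 0. Lengths are in m, angles in rad, forces in N, time in s.
With the tool pointing down it reaches from about 0.35 to 0.775 m from the base axis. Payload 5.5 kg.
Tool frame: the origin (TCP) lies between the finger pads; the fingertips stand 19 mm ahead of it and the grasp point (between the pads) is the TCP; z points along the fingers, x is the direction in which the jaws open and shut, and the axes are right-handed (so a half turn about z gives the same grasp; the last joint's range is limited). The gripper opens to 85 mm and grips with 20 to 120 N. Pads are 22 mm wide; open, the fingers measure 114 mm over their backs; the gripper's body (76 mm by 85 mm) begins 54 mm behind the grasp point. The pads swing forward as they close: fully open they stand 13 mm farther back than shut.
Start: joints at [-1.33, 0.313, 0.046, 1.304, 0, 1.431], TCP at [0.214, -0.534, 0.25] pointing down, gripper open.
Joint ranges: [-2.76, 2.76], [-0.86, 1.69], [-1.03, 1.26], [-2.2, 2.34], [-1.47, 1.5], [-3.14, 3.14]. Speed limits (rad/s): [2.57, 2.57, 3.14, 3.14, 3.14, 3.14].

INTERFACE

Orientations are given as a unit quaternion [w, x, y, z].
In Python, from workcell import env gives the robot as it stands. The module is installed in compiled form; this text tells all that it offers.
- The arm moves only by the tool carry_out, never from a script. Its argument "steps" is a list of rows, each a list of 7 numbers: the gripper command: -1 is shut, 1 is fully open, values between are in proportion, then the shift along the tool's x, y, z in m, then the turn, a rotation vector about the tool's x, y, z in rad. A call has 1 to 20 rows; each row shifts and turns the commanded pose from where the row before left it, along the tool's axes as they then stand; what a row does not reach is not made up. A row lasts 1/8 s, in which the tool goes at most 62.5 mm and 10.7 degrees, less where a joint would pass 70% of its speed; a pose out of reach is approached as far as the arm can. A call with a gripper value outside its range is refused whole. The fingers move at their own pace and stop on an object; "grip_force" is the grip in N (left out, the last holds). Time passes only in rows, so rows that do not move let the fingers close. It gives the time, the measured TCP pose, the force and the opening at its end, in the units of the state.
- env.get_state(): the state, without advancing time (a new reading comes with each control period).
- env.read_camera(name): name is "scene" or "top" or "wrist"; returns a dict with "color" (384x512x3 uint8, red, green, blue), "K" (3x3 intrinsics, pixels), "R" (3x3) and "t" (3): a world point X has camera coordinates R X + t. Camera axes: x right, y down, z forward; pixel columns grow to the right and rows downward; lengths in m; the calibration is good to about 2 mm. A picture is of the moment at which its call begins. There is no depth.
- env.hand_in(): hands the job in, once; it reports no verdict.
The state is a dict: "clock": time; "joint_pos": joint angles; "qvel": joint speeds; "tau": joint torques, N m; "tcp_pos": TCP position; "orientation": TCP orientation; "wrist_force": force on the tool from outside, world axes, zero at the start; "ft_torque": the same for the moment, N m; "finger_gap": finger opening in m.
Only numpy, scipy, OpenCV 4.12 (cv2) and the standard library are available. Lean on these libraries where they do the work, as an engineer would, in place of code of your own. Each camera call takes 0.05 s, during which the arm holds its last target. There are 200 camera calls.

TASK

One of the two bench lid presses has an orange-lidded tub standing under its press head. Push that press's red spring pedal all the way down to its stop, keep it down for about a second so the head closes the lid, then let the pedal come back up and move clear. Do not press the pedal of the empty press, and leave the tub where it stands.

Things in the scene. Friction and masses are not known exactly. Their poses are not given: they have to be found in the camera images.
- pedal_loaded (a joint): angle (rad) of the red pedal of the press with the tub: 0 at rest, 0.40 at its stop. A plate 80 mm wide, 115 mm long on the robot's side of the white base (300 x 170 x 20 mm), hinged at its far edge 35 mm above the table; at rest it slopes up 0.40 rad towards the robot (free edge 80 mm high), at the stop it lies level. A spring returns it: about 5 N to start, 14 N at the stop, at the pad point
- pad_loaded (a point): point to press: on that pedal's upper face, centre line, 80 mm from the hinge, 35 mm from the free edge; moves with the pedal: 70 mm above the table at rest, 39 mm at the stop. x runs along the plate to the hinge and on to the tub, y across, z out of its upper face. The press's two posts and bridge (200 mm high, 170 mm wide) stand over the tub, about 174 mm beyond this point
- pedal_empty (a joint): angle (rad) of the pedal of the other, identical press, whose nest is empty: 0 at rest, 0.40 at its stop; not to be pressed
- tub_center (a point): centre (32 mm above its foot) of the white tub with flat orange lid, 64 mm high, 108 mm across, standing loose on the press's centre line between its posts, foot 22 mm above the table, about 174 mm straight beyond the pedal's pad point. A second such tub stands apart on the bench, in no press
Things that resemble listed ones, but are neither listed nor needed, are in the scene too. Leave any green or turquoise look-alike of the part that bears tub_center alone.

How it is judged:
By the outcome, as a careful person would: the job done as asked, in the order asked, and still so for the second after the job is handed in, with the robot touching nothing.
It also fails if it takes over 32 s, if anything falls off the work surface, if the arm or the gripper's body presses on something with over 40 N, if the wrist force passes 120 N, or if a joint passes its speed limit or range.

## Working session

There is one attempt and no reset: what is moved stays moved. The work goes in short steps, Python scripts to look and compute and a tool call to move; the robot and the scene stay as the last step left them, time stands still between calls to the robot, and variables do not carry over. Pictures are saved under pics/ and viewed, about 8 in all and at most 12, crops included, and the job is handed in when it is done.

Besides the shell and the picture viewer there is one more tool, called after ">>>" as a command line: name --pt "numbers of a row" for each row, then --argument value for the rest. carry_out: Moves the arm, as the interface text tells. Its arguments: {"type":"object","properties":{"steps":{"type":"array","items":{"type":"array","items":{"type":"number"}}},"grip_force":{"type":"number"}},"required":["steps"]}

```bash
mkdir -p pics; cat > h.py <<'E'
import numpy as np, cv2
from workcell import env
def shot(n,f):
    c=env.read_camera(n); cv2.imwrite('pics/'+f,c['color'][:,:,::-1]); np.savez('pics/'+n+'.npz',**{k:c[k] for k in('color','K','R','t')}); return c
def ray(n,u,v,z):
    c=np.load('pics/'+n+'.npz'); d=c['R'].T@np.linalg.solve(c['K'],[u,v,1.]); o=-c['R'].T@c['t']
    return o+d*(z-o[2])/d[2]
E
python3 -c "
from h import *
a=shot('scene','s0.png');b=shot('top','t0.png');print(env.get_state())"
```

```text
{'clock': 0.1, 'joint_pos': array([-1.32961104e+00,  3.13931777e-01,  4.50649702e-02,  1.30360395e+00,
       -5.20625357e-06,  1.43119557e+00]), 'qvel': array([ 1.03045749e-03, -7.05882447e-04,  2.18430787e-03,  1.71439760e-04,
       -6.68348504e-05, -5.81858016e-04]), 'tau': array([ 3.78391022e-03, -4.81727529e+01,  2.99243903e+01,  1.26915731e-02,
       -8.39399650e-05, -4.80774119e-06]), 'tcp_pos': array([ 0.21358232, -0.53338811,  0.24948304]), 'orientation': array([-5.59250499e-04,  8.28145328e-01, -5.60512814e-01, -6.23039510e-04]), 'wrist_force': array([-0.01693586,  0.28580237,  0.23200837]), 'ft_torque': array([-0.00866926, -0.02991143, -0.02913981]), 'finger_gap': 0.08562927565382576}
```

View pics/s0.png

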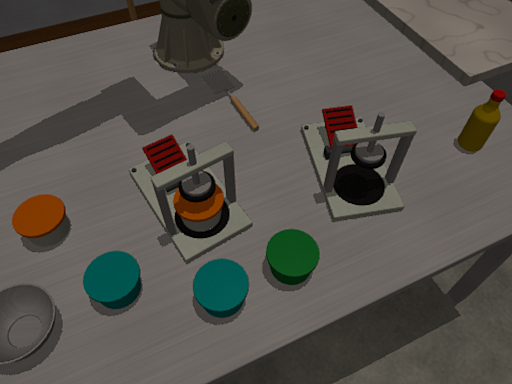

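View pics/t0.png

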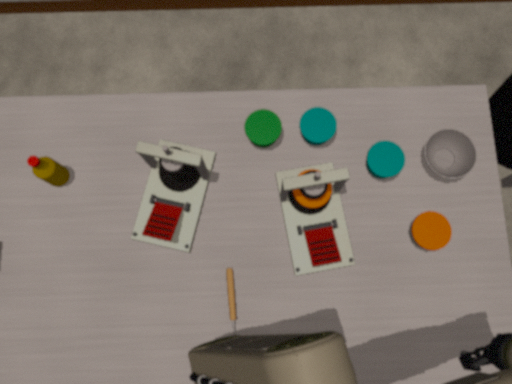

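The press with the orange-lidded tub is at top (318,220), with its pedal at (322,244), and at scene (195,200). The other press, at top (175,195), has a black empty nest. The loose orange tub at top (431,230) is in no press. I'll confirm in enlarged crops.

```bash
python3 -c "
from h import *
a=cv2.imread('pics/t0.png')[155:285,260:370];b=cv2.imread('pics/s0.png')[125:260,120:260]
a=cv2.resize(a,None,fx=4,fy=4,interpolation=2)
b=cv2.resize(b,None,fx=2.8,fy=2.8,interpolation=2)
o=np.zeros((520,800,3),np.uint8);o[:520,:440]=a;h,w=b.shape[:2];w=min(w,360);o[:h,440:440+w]=b[:,:w];cv2.imwrite('pics/c0.png',o)
"
```

```text
(no output)
```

View pics/c0.png

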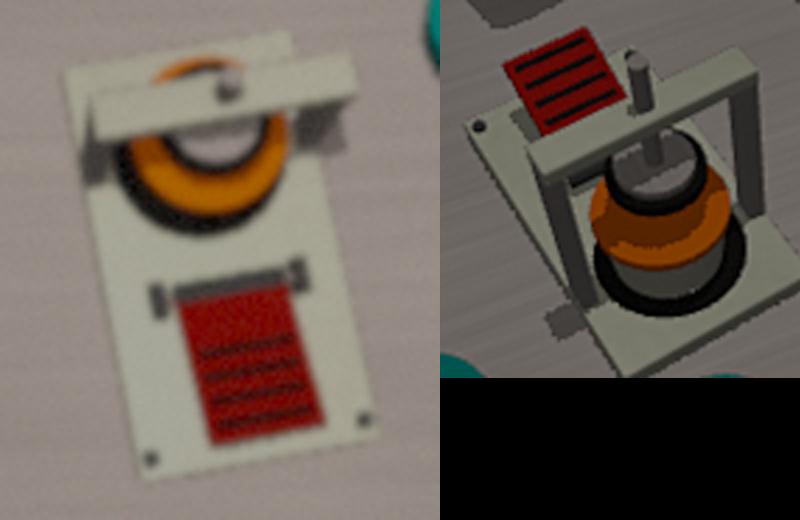

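The crops confirm it: the orange lid and white tub stand under this press's head, and the red plate lies at crop (180..326, 283..446).

```bash
python3 -c "
from h import *
P=lambda x,y,z:ray('top',260+(x+.5)/4-.5,155+(y+.5)/4-.5,z)
f=[P(212,446,.08),P(326,424,.08)];h=[P(180,298,.036),P(290,283,.036)]
b=[P(143,480,.02),P(378,435,.02),P(65,70,.02),P(293,30,.02)]
for p in f+h+b:print(p.round(4))
F=sum(f)/2;H=sum(h)/2;print('F,H',F,H,'len',np.linalg.norm(F-H))
ax=(b[2]+b[3]-b[0]-b[1])[:2];pa=(H-F)[:2];print(np.arctan2(ax[1],ax[0]),np.arctan2(pa[1],pa[0]),np.linalg.norm(ax)/2)
bm=sum(b)/4;print('base centre',bm)
c=np.load('pics/scene.npz')
for p in (F,H):
  q=c['K']@(c['R']@p+c['t']);print('scene',q[:2]/q[2])
s=env.get_state();from scipy.spatial.transform import Rotation as R
o=s['orientation'];print(R.from_quat(o[[1,2,3,0]]).as_matrix().round(3))
"
```

```text
[ 0.4097 -0.1841  0.08  ]
[ 0.4218 -0.2601  0.08  ]
[ 0.5139 -0.1716  0.036 ]
[ 0.5221 -0.2484  0.036 ]
[ 0.3914 -0.1417  0.02  ]
[ 0.4172 -0.3051  0.02  ]
[ 0.6829 -0.098   0.02  ]
[ 0.7081 -0.2639  0.02  ]
F,H [ 0.41576328 -0.2221042   0.08      ] [ 0.51799275 -0.20995358  0.036     ] len 0.11195759872174847
0.14457210102022425 0.11830138737705671 0.29428257329327306
base centre [ 0.5499038  -0.20216604  0.02      ]
scene [155.53029369 140.31158227]
scene [176.93892677 180.53007718]
[[ 0.372 -0.928 -0.   ]
 [-0.928 -0.372  0.002]
 [-0.002 -0.    -1.   ]]
```

>>> carry_out --pt "-1 -0.0205 -0.0333 0 0 0 0" --pt "-1 -0.0205 -0.0333 0 0 0 0" --pt "-1 -0.0205 -0.0333 0 0 0 0" --pt "-1 -0.0205 -0.0333 0 0 0 0" --pt "-1 -0.0205 -0.0333 0 0 0 0" --pt "-1 -0.0205 -0.0333 0 0 0 0" --pt "-1 -0.0205 -0.0333 0 0 0 0" --pt "-1 -0.0205 -0.0333 0 0 0 0" --pt "-1 -0.0205 -0.0333 0 0 0 0" --pt "-1 -0.0205 -0.0333 0 0 0 0" --pt "-1 0 0 0.04 0 0 0" --pt "-1 0 0 0.04 0 0 0" --pt "-1 0 0 0.035 0 0 0" --pt "-1 0 0 0 0 0 0" --pt "-1 0 0 0 0 0 0"

```text
clock: 1.98
tcp_pos: [0.4471, -0.2201, 0.1363]
orientation: [0.0, 0.828, -0.561, 0.0]
wrist_force: [0.2, -0.1, 1.5]
finger_gap: 0.0
```

```bash
python3 -c "
from h import *
a=shot('scene','s1.png')['color'];b=shot('top','t1.png')['color']
a=cv2.resize(a[70:220,90:260],None,fx=2.4,fy=2.4,interpolation=2);b=cv2.resize(b[190:350,240:390],None,fx=2.5,fy=2.5,interpolation=2)
o=np.zeros((400,790,3),np.uint8);o[:a.shape[0],:a.shape[1]]=a;o[:400,410:785]=b;cv2.imwrite('pics/c1.png',o[:,:,::-1])
s=env.get_state();print(s['tcp_pos'],s['wrist_force'],s['joint_pos'])
c=np.load('pics/scene.npz')
for p in ([.4465,-.219,.07],s['tcp_pos']-[0,0,.019]):
  q=c['K']@(c['R']@p+c['t']);print(q[:2]/q[2])
"
```

```text
[ 0.44767885 -0.22060126  0.1370301 ] [ 0.1623377  -1.22528946 -0.14591831] [-6.18767470e-01  2.31478760e-01 -3.51832168e-01  9.84475601e-01
 -1.15869491e-04  2.14217346e+00]
[161.43063569 151.42248297]
[157.22122884 137.85675642]
```

View pics/c1.png

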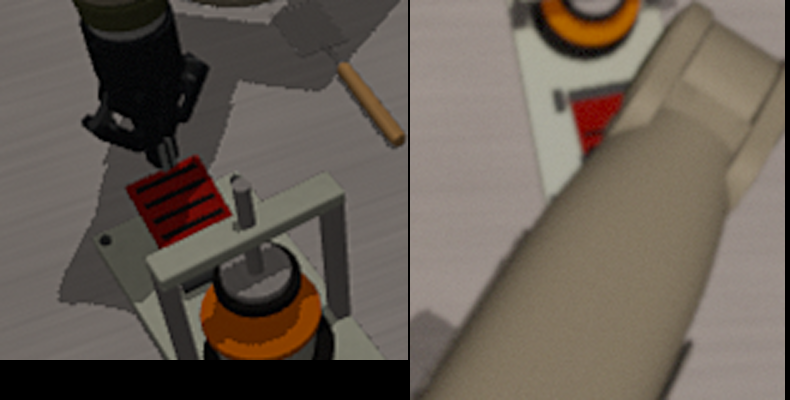

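The shut fingertips (crop 168,165) stand above the loaded press's pedal, over its centre line. Tip and plate are both offset from prediction by about the same 2–3 px, so the alignment holds. Next I press down, following the small arc.

>>> carry_out --pt "-1 0 0 0.02 0 0 0" --pt "-1 0 0 0.02 0 0 0" --pt "-1 0 0 0.01 0 0 0" --pt "-1 -0.001 0.001 0.008 0 0 0" --pt "-1 -0.001 0.001 0.008 0 0 0" --pt "-1 0 0 0 0 0 0"

```text
clock: 2.82
tcp_pos: [0.4448, -0.2205, 0.0714]
orientation: [0.001, 0.828, -0.561, 0.002]
wrist_force: [-3.2, -1.4, 10.6]
finger_gap: -0.0001
```

>>> carry_out --pt "-1 -0.001 0.001 0.006 0 0 0" --pt "-1 0 0 0.006 0 0 0" --pt "-1 0 0 0.003 0 0 0" --pt "-1 0 0 0 0 0 0"

```text
clock: 3.32
tcp_pos: [0.4432, -0.2207, 0.0579]
orientation: [0.002, 0.828, -0.561, 0.002]
wrist_force: [-8.7, -2.2, 19.3]
finger_gap: 0.0001
```

>>> carry_out --pt "-1 0 0 0.002 0 0 0" --pt "-1 0 0 0.001 0 0 0" --pt "-1 0 0 0 0 0 0"

```text
clock: 3.7
tcp_pos: [0.4433, -0.2208, 0.0575]
orientation: [0.002, 0.828, -0.561, 0.003]
wrist_force: [-16.4, 1.1, 44.1]
finger_gap: -0.0001
```

```bash
python3 -c "
from h import *
a=shot('scene','s2.png')['color']
cv2.imwrite('pics/c2.png',cv2.resize(a[90:260,90:290],None,fx=3,fy=3,interpolation=2)[:,:,::-1])
s=env.get_state();print(s['tcp_pos'],s['wrist_force'],s['clock'])"
```

```text
[ 0.44332349 -0.22082143  0.05748138] [-16.37424718   1.5351471   43.2420976 ] 3.75
```

View pics/c2.png

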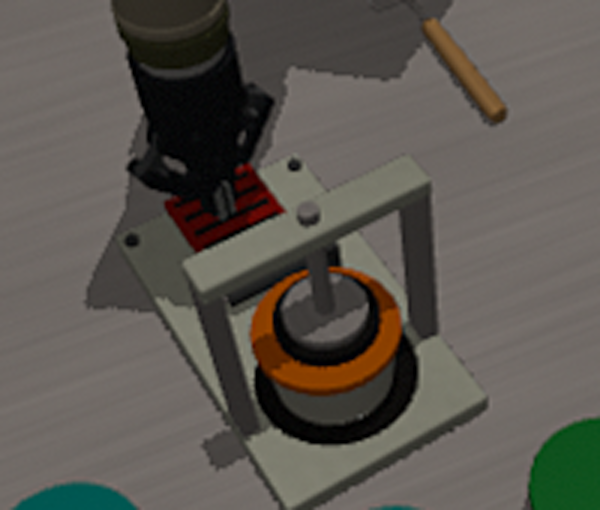

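The head is down on the lid. The force rose to 43 N with no further travel, so the pedal is at its stop. I'll ease off 1 mm, hold for about a second, then release and move clear.

>>> carry_out --pt "-1 0 0 -0.001 0 0 0" --pt "-1 0 0 0 0 0 0" --pt "-1 0 0 0 0 0 0" --pt "-1 0 0 0 0 0 0" --pt "-1 0 0 0 0 0 0" --pt "-1 0 0 0 0 0 0" --pt "-1 0 0 0 0 0 0" --pt "-1 0 0 0 0 0 0"

```text
clock: 4.75
tcp_pos: [0.4433, -0.2208, 0.0576]
orientation: [0.002, 0.828, -0.561, 0.003]
wrist_force: [-13.1, 0.9, 36.0]
finger_gap: -0.0002
```

>>> carry_out --pt "-1 0 0 -0.006 0 0 0" --pt "-1 0 0 -0.008 0 0 0" --pt "-1 0 0 -0.008 0 0 0" --pt "-1 0 0 -0.01 0 0 0" --pt "-1 0 0 -0.02 0 0 0" --pt "-1 0 0 -0.04 0 0 0" --pt "-1 0 0 -0.05 0 0 0" --pt "-1 0 0 -0.05 0 0 0" --pt "-1 0.0205 0.0333 0 0 0 0" --pt "-1 0.0205 0.0333 0 0 0 0" --pt "-1 0.0205 0.0333 0 0 0 0" --pt "-1 0.0205 0.0333 0 0 0 0" --pt "-1 0.0205 0.0333 0 0 0 0" --pt "-1 0.0205 0.0333 0 0 0 0" --pt "-1 0.0205 0.0333 0 0 0 0" --pt "-1 0 0 0 0 0 0" --pt "-1 0 0 0 0 0 0"

```text
clock: 6.88
tcp_pos: [0.2798, -0.4379, 0.245]
orientation: [0.0, 0.828, -0.561, 0.0]
wrist_force: [0.7, 0.2, 0.5]
finger_gap: 0.0002
```

```bash
python3 -c "
from h import *
a0=cv2.imread('pics/s0.png')[100:260,100:240];t0=cv2.imread('pics/t0.png')[155:285,260:370]
a=shot('scene','s3.png')['color'][:,:,::-1][100:260,100:240];b=shot('top','t3.png')['color'][:,:,::-1][155:285,260:370]
z=lambda i:cv2.resize(i,(390,290),interpolation=2)
cv2.imwrite('pics/c3.png',np.vstack([np.hstack([z(a0),z(a)]),np.hstack([z(t0),z(b)])]))
s=env.get_state();print(s['tcp_pos'],s['wrist_force'],s['clock'])"
```

```text
[ 0.2802178  -0.43732402  0.24480926] [-1.48296664 -0.59601251 -0.64067729] 6.975
```

View pics/c3.png

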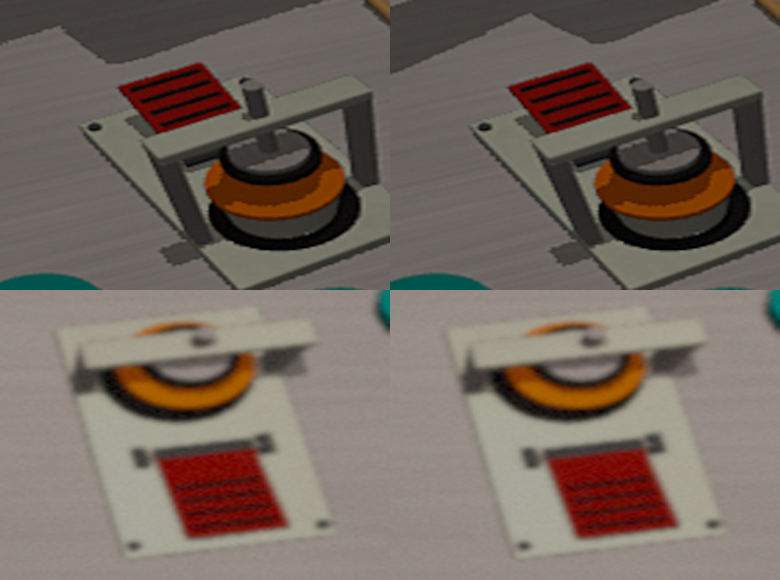

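The before and after views match: the pedal is back up, the head is raised, and the tub hasn't moved.

```bash
python3 -c "
from workcell import env
env.hand_in()"
```

```text
the job is handed in; nothing more can be done
```

I pressed the red pedal of the press with the orange-lidded tub down to its stop, held it there, let it spring back and moved the arm clear. The job is handed in.

- **At the stop:** the fingertips bottomed out 39 mm above the table, the stated stop height. Vertical force rose from 19 to 44 N with almost no further travel (0.4 mm). The picture showed the plate level and the head on the lid.
- **Hold:** the pedal stayed at the stop for about 1.4 s.
- **Force:** the readings I took peaked at about 47 N on the wrist (limit 120 N), through the fingertips only. No check showed the 40 N arm-and-gripper-body limit being touched.
- **Afterwards:** before and after views match, with the pedal back up, the head raised, and the press and tub not visibly moved. The arm was clear and reading no contact force at about 7 s.

I never went near the empty press. No check failed. One small mismatch was that predicted points in the scene camera sat 2–3 px from the image. The offset was about the same for tool and pedal, so it didn't affect aim.

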